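# Clamp the honey jar in the ratchet jar clamp and keep the trigger squeezed

## Task

Bring the upright honey jar through the gap between the two low entrance posts into the jar clamp, keeping it close to the table all the way (never as high as the posts' tops), stand it on the table in the throat and let go of it. Then pump the clamp's orange trigger until the sprung pad pinches the jar against the fixed jaw and is pushed in about half-way (its orange ring just reaching the dark cup), never all the way in, and without pushing the jaw or its rod by hand. Finish holding the trigger squeezed, so that I can unscrew the lid, and leave the other things where they stand.

Things in the scene. Friction and masses are not known exactly. Their poses are not given: they have to be found in the camera images.
- honey_jar: The honey jar: small glass jar, yellow lid, 46 mm diameter (lid 42 mm, z 56 to 68), 68 mm tall, 0.13 kg, loose, upright. Origin: centre of its underside, z up. It stands to the left or right in front of the clamp.
- clamp: Black and aluminium one-hand jar clamp fixed flat on the table, 295 mm along its y, 110 mm along x, yawed up to 0.15 rad. Origin: on the table in the throat; -x is the open side (to the robot), +y points to the fixed jaw, the head with trigger lies at -y. A bar, front face at x=+0.027, 30 mm high, closes the throat behind. All but fixed grip and trigger is below 50 mm.
- fixed_jaw: Black rubber face of the fixed jaw, 44 mm wide (x), z 0.006 to 0.036, its clamping face at y=+0.040 in the clamp's frame, facing -y. Origin and axes as clamp.
- pad: Black rubber pad, 34 x 30 mm, on a sprung stem in the rod's end; its face looks to the clamp's +y and stands at y = -0.045 + rod_travel - pad_push in the clamp's frame, x=0, z 0.008 to 0.038. An orange ring on the stem enters the dark cup when the pad is pushed in 14 mm. Origin: moves with the pad, coincides with the clamp's origin when both joints are 0.
- rod: Toothed steel rod (rack) with the dark cup (22 mm diameter, z up to 0.034) at its front; runs through the head along the clamp's y. It stays where it is when the trigger comes back (about 7 N of brake friction). Not to be pushed by the robot. Origin as the clamp's when rod_travel is 0.
- trigger: Orange trigger: upright paddle 22 mm wide (x), 8 mm thick (y), z 0.048 to 0.104, behind the fixed grip (on its -y side); released its back face is at y=-0.160 and the gap to the grip is 20 mm. It slides straight along the clamp's y; squeezing it towards the fixed grip (+y) drives the rod. Origin as the clamp's when released.
- trigger_back (a point): Middle of the trigger's back face, 85 mm above the table, moves with the trigger: where a finger pushes it towards +y of the clamp.
- grip_centre (a point): Fixed point (0, -0.133, 0.085) in the clamp's frame: midway between the outer faces of grip and trigger when fully squeezed (26 mm over both; 40 mm released). A gripper pointing down here, closing along the clamp's y, opened to 60 mm or more, passes over both and pumps by closing and opening. Keep fingertips above z=0.055. Grip: black post, y -0.132 to -0.120, 26 mm wide, top z=0.108.
- clamp_throat (a point): Fixed point on the table in the throat, at (0, 0.003, 0) in the clamp's frame with its axes: where the jar's underside is to stand before clamping.
- entrance (a point): Fixed point on the table midway between the two entrance posts, at (-0.060, 0.003, 0) in the clamp's frame. The low posts (steel, orange caps, 14 mm diameter, 35 mm high) stand 38 mm to either side along the clamp's y: 62 mm clear between them.
- trigger_travel (a joint): Trigger position (m): 0 released, 0.014 fully squeezed; a spring of 4 to 5.4 N returns it. Driving the rod takes about 12 N in all, up to about 19 N when the pad presses on the jar.
- rod_travel (a joint): How far the rod has been driven towards the fixed jaw (m), 0 to 0.075; starts between 0 and 0.012. A ratchet with teeth 6 mm apart: the pawl goes back over the teeth in whole steps, so each full squeeze and full release gains 12 mm (the first one 8 to 14 mm; squeezing under 12 mm each time gains 6 mm or less).
- pad_push (a joint): How far the pad is pushed back into its cup (m): 0 free, 0.028 bottomed (jar crushed). Spring 300 N/m. The jar may slide with up to about 5 mm of push before it meets the fixed jaw. Wanted about 0.014; 0.008 to 0.022 is good.
- cumin_jar: Spice jar with green lid, 46 mm diameter, 105 mm tall, loose bystander; left or right in front of the clamp, opposite the honey jar. Origin: centre of underside.
- red_cup: Red plastic beaker, 71 mm diameter, 79 mm tall, loose bystander at the back left. Origin: centre of underside.
- pill_tub: White tablet tub, 41 mm diameter, 83 mm tall, loose bystander at the back right. Origin: centre of underside.
There are look-alikes about, which are no part of the job. Several things have the shape of the honey_jar; the one meant has the colours described above.

How it is judged:
By the outcome, as a careful person would: the job done as asked, in the order asked, and still so for the second after the job is handed in, while the arm keeps its last pose, push and grip.
It also fails if it takes over 64 s, if anything falls off the work surface, if the arm or the gripper's body presses on something with over 40 N, if the wrist force passes 120 N, or if a joint passes its speed limit or range.

## Robot

A 6-joint arm with a two-finger parallel gripper is mounted at the origin on the work surface; the furniture and walls round the work are solid. World frame = base frame: x ahead of the robot, y to its left, z up, the work surface at z = 0. Lengths are in m, angles in rad, forces in N, time in s.
With the tool pointing down it reaches from about 0.225 to 0.875 m from the base axis. Payload 3.4 kg.
Tool frame: the origin (TCP) lies at the very end of the fingers, on their centre line; the grasp point (between the pads) lies manip.grip_point_offset behind it (manip.grip_point_offset is the distance from the TCP to the grasp point, in m); z points along the fingers, y is the line along which they close (so a half turn about z gives the same grasp; the last joint's range is limited). The gripper opens to 85 mm and grips with 20 to 120 N. Pads are 22 mm wide; open, the fingers measure 114 mm over their backs; the gripper's body (76 mm by 85 mm) begins 54 mm behind the grasp point. The pads swing forward as they close: fully open they stand 13 mm farther back than shut.
Start: joints at [-1.396, 0.276, 1.505, -0, 1.361, -0.121], TCP at [0.168, -0.55, 0.231] pointing down, gripper open.
Joint ranges: [-2.89, 2.89], [-0.75, 2.08], [0.22, 2.7], [-1.18, 4.32], [0.11, 2.71], [-2.7, 2.7]. Speed limits (rad/s): [2.57, 2.57, 3.14, 3.14, 3.14, 3.14].

## Interface

Orientations are given as a rotation vector (axis times angle).
In Python, from plant import telemetry, grab_frame, camera_params, manip gives the robot as it stands.
- The arm moves only by the tool carry_out, never from a script. Its argument "steps" is a list of rows, each a list of 3 entries, a list of its own where there are three numbers: the shift along the tool's x, y, z each as a share of 300 mm, from -1 to 1, then the turn, a rotation vector about the tool's x, y, z each as a share of 180 degrees, from -1 to 1, then the opening, from 0 (shut) to 1 (fully open). In form: [[[dx, dy, dz], [ax, ay, az], hand], ...]. A call has 1 to 10 rows; each row is the pose to reach, as a shift and turn from the pose commanded when the call began, along the tool's axes at that moment, turning the shorter way round; what a row does not reach only later rows make up. A row lasts 1/8 s, in which the tool goes at most 62.5 mm and 10.7 degrees, less where a joint would pass 70% of its speed; a pose out of reach is approached as far as the arm can. A call with a number of a shift or a turn outside -1 to 1 is refused whole. A call with a gripper value outside its range is refused whole. The fingers move at their own pace and stop on an object; "newtons" is the grip in N (left out, the last holds). Time passes only in rows, so rows that repeat a pose let the fingers close. It gives the time, the measured TCP pose, the force, the opening and the grip force at its end, in the units of the state.
- telemetry.sense(): the state, without advancing time (a new reading comes with each control period).
- grab_frame(name): name is "side" or "top"; returns the picture (384x512x3 uint8, red, green, blue); there is no depth.
- camera_params(name): a dict with "fx", "fy", "cx", "cy" (pixels), "D" ([k1, k2, p1, p2, k3] as OpenCV has them; the pictures are not rectified), "rvec" (rotation vector, rad) and "tvec" (3), from world to camera coordinates, as OpenCV has them. Camera axes: x right, y down, z forward; pixel columns grow to the right and rows downward; lengths in m; the calibration is good to about 2 mm. A picture is of the moment at which its call begins. camera_params takes no time and is no camera call.
- manip.close_job(): hands the job in; it is judged then, once.
The state is a dict: "time": time; "joint_positions": joint angles; "dq": joint speeds; "tau": joint torques, N m; "tool_pos": TCP position; "tool_rot": TCP orientation; "force": force on the tool from outside, world axes, zero at the start; "wrist_torque": the same for the moment, N m; "finger_gap": opening from 0.0 (shut) to 1.0 (fully open); "gripper_force": force on a finger pad.
Only numpy, scipy, OpenCV 4.12 (cv2) and the standard library are available. Lean on these libraries where they do the work, as an engineer would, in place of code of your own. Each camera call takes 0.05 s, during which the arm holds its last target. There are 200 camera calls.

## Working session

There is one attempt and no reset: what is moved stays moved. The work goes in short steps, Python scripts to look and compute and a tool call to move; the robot and the scene stay as the last step left them, time stands still between calls to the robot, and variables do not carry over. Pictures are saved under pics/ and viewed, at most 10 in all, crops included, and the job is handed in when it is done.

Besides the shell and the picture viewer there is one more tool, called after "Request:" as name([rows], argument=value, ...), one row to a line, values as JSON. carry_out: Moves the arm, as the interface text tells. Its arguments: {"type":"object","properties":{"steps":{"type":"array"},"newtons":{"type":"number"}},"required":["steps"]}

```bash
mkdir -p pics; ls; python3 - <<'E'
from plant import telemetry, grab_frame, camera_params, manip
import cv2,numpy as np
print(manip.grip_point_offset, telemetry.sense())
for n in("side","top"):
    f=grab_frame(n); np.save(f"{n}0.npy",f)
    cv2.imwrite(f"pics/{n}0.png",f[:,:,::-1]); print(n,camera_params(n))
E
```

```text
pics
0.0187 {'time': 0.0, 'joint_positions': array([-1.39599905e+00,  2.76594148e-01,  1.50611849e+00, -1.86458890e-05,
        1.36065085e+00, -1.21027005e-01]), 'dq': array([-0.00115921, -0.00137241,  0.00065185,  0.00031486, -0.00113155,
        0.00136434]), 'tau': array([ 1.64117871e-03, -4.16761065e+01, -2.45804662e+01, -1.34017068e-04,
        1.08609907e-02,  9.19201398e-06]), 'tool_pos': array([ 0.16751407, -0.54953096,  0.230446  ]), 'tool_rot': array([-3.10553810e+00, -4.62732427e-01,  1.03345589e-04]), 'force': array([0.52362341, 0.99046703, 1.11957437]), 'wrist_torque': array([ 0.00892783, -0.0148354 , -0.02277113]), 'gripper_force': 0.0, 'finger_gap': 0.9997237048538766}
side {'fx': 347.54097439707414, 'fy': 347.54097439707414, 'cx': 256.3458708592036, 'cy': 191.30966241131287, 'D': array([-0.05298563,  0.        ,  0.        ,  0.        ,  0.        ]), 'rvec': array([ 2.20896557, -0.21150271,  0.09710897]), 'tvec': array([-0.50281275,  0.12705656,  0.9749936 ])}
top {'fx': 405.8136984427786, 'fy': 405.8136984427786, 'cx': 261.1157659961044, 'cy': 195.57892326240577, 'D': array([-0.13900503,  0.        ,  0.        ,  0.        ,  0.        ]), 'rvec': array([ 2.18353856, -2.14673095,  0.12677254]), 'tvec': array([-0.00684557,  0.50531163,  1.37525282])}
```

View pics/top0.png

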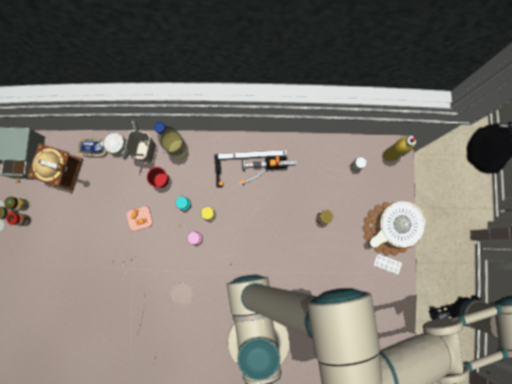

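View pics/side0.png

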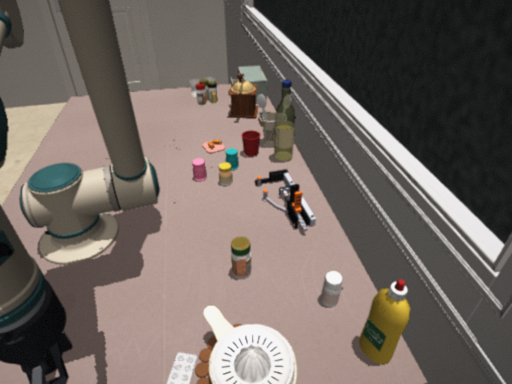

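The top view shows the honey jar at (208,213), with teal at (183,203) and pink at (195,238) as look-alikes. The posts are at about (221,183) and (242,182), the trigger at about (276,161) and the cumin jar at (325,217). I'll zoom in and measure.

```bash
cat > h.py <<'E'
import cv2,numpy as np
from plant import telemetry, grab_frame, camera_params, manip
def ray(n,uv):
    c=camera_params(n);K=np.array([[c['fx'],0,c['cx']],[0,c['fy'],c['cy']],[0,0,1]])
    R=cv2.Rodrigues(np.array(c['rvec']))[0]
    p=cv2.undistortPoints(np.array([[uv]],float),K,np.array(c['D']))[0,0]
    return -R.T@c['tvec'],R.T@np.array([p[0],p[1],1])
def plane(n,uv,z):
    o,d=ray(n,uv);return o+d*(z-o[2])/d[2]
def proj(n,X):
    c=camera_params(n);K=np.array([[c['fx'],0,c['cx']],[0,c['fy'],c['cy']],[0,0,1]])
    return cv2.projectPoints(np.array(X,float).reshape(-1,3),np.array(c['rvec']),np.array(c['tvec']),K,np.array(c['D']))[0].reshape(-1,2)
def blobs(f,lo,hi,amin=4):
    m=cv2.inRange(cv2.cvtColor(f,cv2.COLOR_RGB2HSV),lo,hi)
    n,_,s,c=cv2.connectedComponentsWithStats(m)
    return [(s[i][:5].tolist(),c[i].round(2)) for i in range(1,n) if s[i][4]>=amin]
E
python3 - <<'E'
from h import *
t=np.load('top0.npy');s=np.load('side0.npy')
a=cv2.resize(t[135:235,165:335],None,fx=4.7,fy=4.7,interpolation=cv2.INTER_CUBIC)
cv2.imwrite('pics/topc.png',a[:,:,::-1])
b=cv2.resize(s[140:250,180:340],None,fx=5,fy=5,interpolation=cv2.INTER_CUBIC)
cv2.imwrite('pics/sidec.png',b[:,:,::-1])
for n,f in(('top',t),('side',s)):
    for nm,lo,hi in(('yel',(22,150,120),(32,255,255)),('or',(5,150,110),(17,255,255))):
        for x in blobs(f,lo,hi): print(n,nm,x, plane(n,x[1],.068 if nm=='yel' else .035).round(4))
E
```

```text
top yel ([397, 139, 16, 11, 96], array([402.82, 145.15])) [ 0.6863 -0.4891  0.068 ]
top yel ([202, 208, 11, 11, 89], array([207.15, 212.73])) [0.4399 0.1818 0.068 ]
top or ([37, 146, 8, 6, 13], array([ 40.62, 148.23])) [0.6648 0.8103 0.035 ]
top or ([61, 152, 7, 9, 24], array([ 64.38, 156.  ])) [0.636  0.7136 0.035 ]
top or ([270, 157, 10, 9, 56], array([274.8 , 160.95])) [ 0.6268 -0.0438  0.035 ]
top or ([31, 169, 2, 4, 5], array([ 31.2, 170.8])) [0.5809 0.8401 0.035 ]
top or ([32, 174, 4, 4, 8], array([ 33.38, 176.  ])) [0.5618 0.8294 0.035 ]
top or ([50, 176, 10, 8, 24], array([ 55.42, 179.88])) [0.5486 0.7409 0.035 ]
top or ([242, 181, 2, 3, 5], array([242.6, 181.8])) [0.5515 0.0666 0.035 ]
top or ([218, 182, 4, 4, 13], array([219.77, 183.23])) [0.5451 0.1455 0.035 ]
top or ([132, 210, 5, 9, 27], array([134.26, 213.89])) [0.4331 0.4408 0.035 ]
top or ([7, 212, 6, 3, 7], array([  9.43, 212.57])) [0.4266 0.9157 0.035 ]
top or ([137, 219, 9, 5, 26], array([141.04, 220.65])) [0.4102 0.4156 0.035 ]
side yel ([219, 163, 12, 7, 68], array([224.65, 166.13])) [0.4401 0.1752 0.068 ]
side y
[... 1055 characters left out ...]
12], array([205.08, 359.67])) [ 0.3283 -0.4419  0.035 ]
side or ([198, 364, 3, 5, 7], array([199.  , 366.14])) [ 0.316  -0.4524  0.035 ]
side or ([205, 365, 2, 5, 8], array([205.5 , 367.38])) [ 0.3279 -0.457   0.035 ]
side or ([197, 370, 3, 4, 6], array([197.5, 372. ])) [ 0.3125 -0.4631  0.035 ]
side or ([199, 370, 6, 3, 7], array([201.71, 371.29])) [ 0.3204 -0.4632  0.035 ]
side or ([206, 371, 2, 3, 5], array([206.4, 372.2])) [ 0.3288 -0.4665  0.035 ]
side or ([201, 374, 4, 7, 7], array([202.29, 377.  ])) [ 0.3207 -0.474   0.035 ]
side or ([203, 378, 6, 6, 19], array([205.89, 380.74])) [ 0.3266 -0.4821  0.035 ]
side or ([198, 382, 3, 2, 4], array([198.75, 382.5 ])) [ 0.3136 -0.4829  0.035 ]
```

View pics/topc.png

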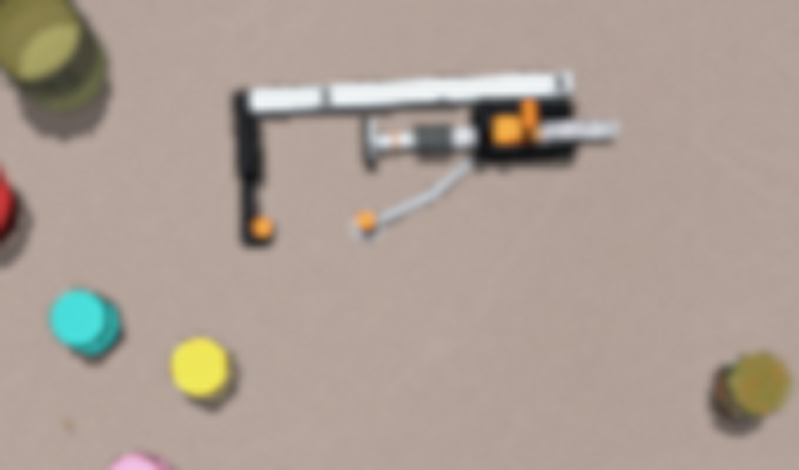

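View pics/sidec.png

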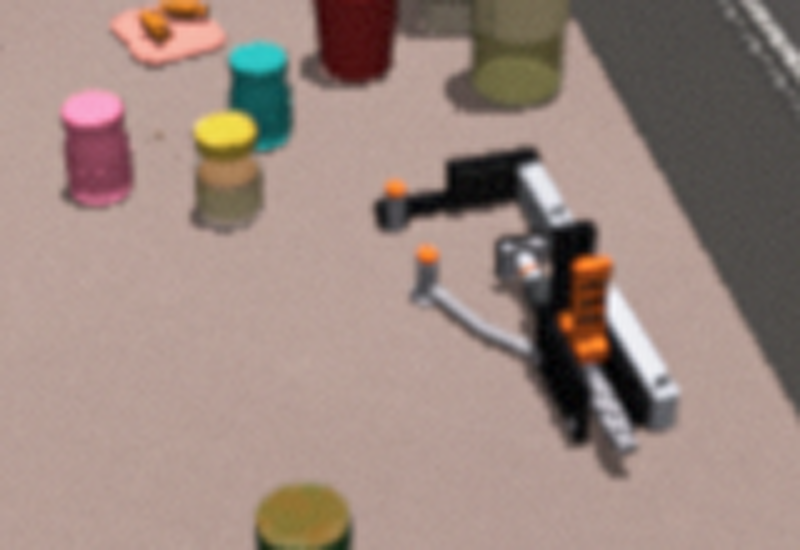

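```bash
python3 - <<'E'
from h import *
t=np.load('top0.npy');s=np.load('side0.npy')
def tri(a,b):
    o1,d1=ray('top',a);o2,d2=ray('side',b)
    k=np.linalg.lstsq(np.c_[d1,-d2],o2-o1,rcond=None)[0]
    p,q=o1+k[0]*d1,o2+k[1]*d2
    return ((p+q)/2).round(4),np.linalg.norm(p-q).round(4)
print('lid',tri((207.15,212.73),(224.65,166.1)));print('L',tri((219.9,183.1),(258.64,177.2)));print('R',tri((242.5,181.8),(265,190.2)))
# bar
g=t[145:165,205:300].astype(int); m=(g.min(2)>195).astype(np.uint8)
n,l,st,c=cv2.connectedComponentsWithStats(m); i=1+np.argmax(st[1:,4]); print(st[i])
ys,xs=np.nonzero(l==i); P=np.array([plane('top',(x+205,y+145),.03)[:2] for x,y in zip(xs,ys)])
r=cv2.minAreaRect(P.astype(np.float32)*1000);print('bar',r)
ctr=P.mean(0);v=np.linalg.svd(P-ctr)[2][0];v*=np.sign(v[1]);print('bar ctr',ctr,'yaw',np.arctan2(-v[0],v[1]))
for yaw in(.06,.08):
    R=np.array([[np.cos(yaw),-np.sin(yaw)],[np.sin(yaw),np.cos(yaw)]])
    mid=np.array([.5483,.1053]);O=mid-R@[-.06,.003];print(yaw,O)
    for nm,q in dict(post1=(-.06,.041,.035),post2=(-.06,-.035,.035),barL=(.027,.04,.03),barR=(.027,-.14,.03),trigtopback=(0,-.16,.104),trigx1=(.011,-.156,.104),trigx2=(-.011,-.156,.104),griptop=(0,-.126,.108),padface=(0,-.045,.038)).items():
        X=np.r_[O+R@q[:2],q[2]];print(nm,proj('top',X).round(1),((proj('top',X)-[165,135]+.5)*4.7).round(),((proj('side',X)-[180,140]+.5)*5).round())
E
```

```text
lid (array([0.4404, 0.1824, 0.0635]), np.float64(0.0004))
L (array([0.5469, 0.1455, 0.0295]), np.float64(0.001))
R (array([0.5521, 0.067 , 0.0328]), np.float64(0.0006))
[ 30   6  48   6 190]
bar ((653.7667846679688, 13.147697448730469), (14.280539512634277, 165.0766143798828), 4.43721866607666)
bar ctr [0.65368465 0.01313784] yaw 0.0731735751723965
0.06 [0.60837192 0.10590324]
post1 [[220.4 183. ]] [[263. 228.]] [[394. 184.]]
post2 [[242.4 182. ]] [[366. 223.]] [[425. 251.]]
barL [[220.1 158.6]] [[261. 113.]] [[520. 172.]]
barR [[271.5 156.4]] [[503. 103.]] [[613. 338.]]
trigtopback [[278.6 159.5]] [[536. 118.]] [[590. 265.]]
trigx1 [[277.2 156.3]] [[530. 102.]] [[606. 258.]]
trigx2 [[277.5 162.8]] [[531. 133.]] [[569. 264.]]
griptop [[268.3 159.7]] [[488. 118.]] [[570. 224.]]
padface [[244.6 164.7]] [[376. 142.]] [[521. 242.]]
0.08 [0.60834785 0.10710448]
post1 [[220.4 183.2]] [[263. 229.]] [[393. 184.]]
post2 [[242.4 181.8]] [[366. 222.]] [[426. 250.]]
barL [[219.6 158.8]] [[259. 114.]] [[518. 171.]]
barR [[270.9 155.6]] [[500.  99.]] [[617. 335.]]
trigtopback [[278.2 158.6]] [[534. 113.]] [[595. 263.]]
trigx1 [[276.7 155.4]] [[527.  98.]] [[611. 256.]]
trigx2 [[277.2 161.9]] [[530. 129.]] [[573. 262.]]
griptop [[267.9 158.9]] [[486. 115.]] [[574. 223.]]
padface [[244.2 164.4]] [[375. 141.]] [[522. 240.]]
```

```bash
cat >> h.py <<'E'
from scipy.spatial.transform import Rotation as Ro
YAW=.073;O=np.array([.6083,.1067])
def C(x,y): # clamp->world
    c,s=np.cos(YAW),np.sin(YAW);return O+[c*x-s*y,s*x+c*y]
def go(x,y,z,yawx):
    s=telemetry.sense();R=Ro.from_rotvec(s['tool_rot']);p=np.array(s['tool_pos'])
    d=R.inv().apply(np.array([x,y,z])-p)
    T=Ro.from_matrix(np.array([[np.cos(yawx),np.sin(yawx),0],[np.sin(yawx),-np.cos(yawx),0],[0,0,-1]]))
    r=(R.inv()*T).as_rotvec()
    print('shift',(d/.3).round(4),'turn',(r/np.pi).round(4),'dist',np.linalg.norm(d).round(3),'t',s['time'],p.round(4),'F',np.round(s['force'],1))
E
python3 - <<'E'
from h import *
go(.440,.182,.2,1.643)
for uv in((182.5,203),(194.5,237.5)):print(plane('top',uv,.066))
for q in((-.13,.003),(-.06,.003),(0,.003),(0,-.133)):print(C(*q))
E
```

```text
shift [ 1.5797 -2.0678  0.1054] turn [-4.000e-04 -4.000e-04 -4.288e-01] dist 0.781 t 0.1 [ 0.1675 -0.5496  0.2305] F [0.3 0.1 0.7]
[0.47132854 0.26665734 0.066     ]
[0.35627763 0.22211532 0.066     ]
[0.47842743 0.10021044]
[0.54824099 0.1053159 ]
[0.60808119 0.10969201]
[ 0.61800038 -0.02594578]
```

Request:
carry_out([
  [[0.53,-0.69,0.02],[0,0,-0.14],0.75],
  [[0.53,-0.69,0.02],[0,0,-0.14],0.75],
  [[0.53,-0.69,0.02],[0,0,-0.14],0.75],
  [[0.53,-0.69,0.02],[0,0,-0.14],0.75],
  [[0.53,-0.69,0.02],[0,0,-0.14],0.75],
  [[0.53,-0.69,0.02],[0,0,-0.14],0.75],
])

```text
time: 0.85
tool_pos: [0.2595, -0.3056, 0.2254]
tool_rot: [2.929, 1.132, -0.001]
force: [0.6, 0.7, 0.3]
finger_gap: 0.753
gripper_force: 0.0
```

```bash
python3 -c "
from h import *
go(.440,.182,.2,1.643)"
```

```text
shift [ 1.538  -0.7987  0.0829] turn [ 1.000e-04  4.000e-04 -2.883e-01] dist 0.521 t 0.85 [ 0.2595 -0.3056  0.2254] F [0.6 0.7 0.3]
```

Request:
carry_out([
  [[0.77,-0.4,0.04],[0,0,-0.14],0.75],
  [[0.77,-0.4,0.04],[0,0,-0.14],0.75],
  [[0.77,-0.4,0.04],[0,0,-0.14],0.75],
  [[0.77,-0.4,0.04],[0,0,-0.14],0.75],
  [[0.77,-0.4,0.04],[0,0,-0.14],0.75],
  [[0.77,-0.4,0.04],[0,0,-0.14],0.75],
])

```text
time: 1.6
tool_pos: [0.3509, -0.0628, 0.2132]
tool_rot: [2.613, 1.743, -0.002]
force: [0.2, -0.7, -0.1]
finger_gap: 0.751
gripper_force: 0.0
```

```bash
python3 -c "
from h import *
go(.440,.182,.12,1.643)"
```

```text
shift [ 0.8678 -0.0391  0.3096] turn [-0.      0.0004 -0.1485] dist 0.277 t 1.6 [ 0.3509 -0.0628  0.2132] F [ 0.2 -0.7 -0.1]
```

Request:
carry_out([
  [[0.868,-0.039,0.31],[0,0,-0.1485],0.75],
  [[0.868,-0.039,0.31],[0,0,-0.1485],0.75],
  [[0.868,-0.039,0.31],[0,0,-0.1485],0.75],
  [[0.868,-0.039,0.31],[0,0,-0.1485],0.75],
  [[0.868,-0.039,0.31],[0,0,-0.1485],0.75],
  [[0.868,-0.039,0.31],[0,0,-0.1485],0.75],
  [[0.868,-0.039,0.31],[0,0,-0.1485],0.75],
  [[0.868,-0.039,0.31],[0,0,-0.1485],0.75],
])

```text
time: 2.6
tool_pos: [0.4399, 0.1813, 0.1208]
tool_rot: [2.144, 2.296, 0.0]
force: [-0.3, -0.8, 0.7]
finger_gap: 0.75
gripper_force: 0.0
```

```bash
python3 -c "
from h import *
go(.440,.182,.036,1.643)
f=grab_frame('side');b=cv2.resize(f[60:240,150:330],None,fx=3.3,fy=3.3,interpolation=cv2.INTER_CUBIC);cv2.imwrite('pics/a1.png',b[:,:,::-1])"
```

```text
shift [2.600e-03 2.000e-04 2.825e-01] turn [ 0.0002  0.0002 -0.0012] dist 0.085 t 2.6 [0.4399 0.1813 0.1208] F [-0.3 -0.8  0.7]
```

View pics/a1.png

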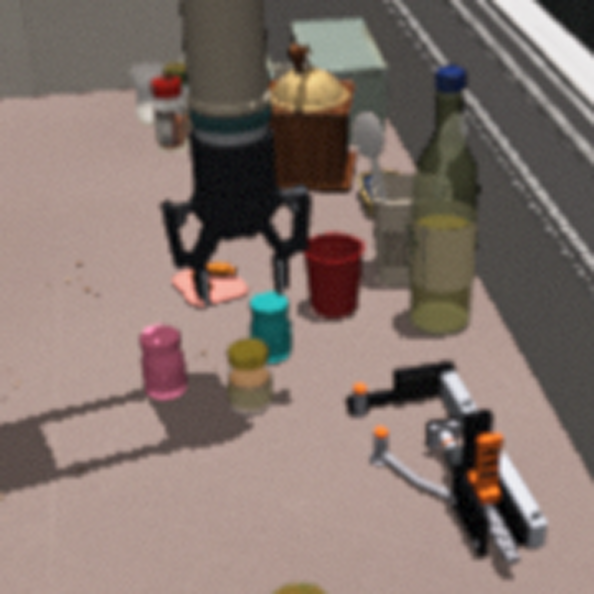

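The gripper is centred above the yellow lid: fingers at (205,295) and (280,285), jar at (248,375). I'll descend and grip.

Request:
carry_out([
  [[0.003,0,0.14],[0,0,0],0.75],
  [[0.003,0,0.28],[0,0,0],0.75],
  [[0.003,0,0.28],[0,0,0],0.75],
  [[0.003,0,0.28],[0,0,0],0.75],
  [[0.003,0,0.28],[0,0,0],0.4],
  [[0.003,0,0.28],[0,0,0],0.4],
  [[0.003,0,0.28],[0,0,0],0.4],
  [[0.003,0,0.28],[0,0,0],0.4],
  [[0.003,0,0.28],[0,0,0],0.4],
], newtons=25)

```text
time: 3.78
tool_pos: [0.4407, 0.1842, 0.0382]
tool_rot: [2.139, 2.298, 0.004]
force: [-2.3, -1.1, 6.8]
finger_gap: 0.481
gripper_force: 24.7
```

```bash
python3 -c "
from h import *
go(*C(-.14,.003),.042,1.643)"
```

```text
shift [-0.2884  0.0722 -0.0125] turn [ 0.0011 -0.0001 -0.0003] dist 0.089 t 3.775 [0.4407 0.1842 0.0382] F [-2.3 -1.1  6.8]
```

Request:
carry_out([
  [[0,0,-0.02],[0,0,0],0.4],
  [[0,0,-0.02],[0,0,0],0.4],
  [[0,0,-0.02],[0,0,0],0.4],
])

```text
time: 4.15
tool_pos: [0.4395, 0.184, 0.0424]
tool_rot: [2.141, 2.299, 0.0]
force: [0.5, 0.3, -1.1]
finger_gap: 0.479
gripper_force: 25.4
```

```bash
python3 -c "
from h import *
go(*C(-.14,.003),.042,1.643)
f=grab_frame('side')
b=cv2.resize(f[110:200,190:290],None,fx=6,fy=6,interpolation=cv2.INTER_CUBIC);cv2.imwrite('pics/a2.png',b[:,:,::-1])
print(blobs(f,(22,110,60),(32,255,255)))
print(proj('side',[(.44,.182,0),(.44,.182,.068)]))"
```

```text
shift [-0.2879  0.076   0.0015] turn [ 0.0001  0.     -0.0003] dist 0.089 t 4.15 [0.4395 0.184  0.0424] F [ 0.5  0.3 -1.1]
[([200, 80, 6, 3, 12], array([202.83,  80.67])), ([277, 125, 15, 5, 55], array([284.04, 126.85])), ([285, 149, 6, 2, 9], array([288.  , 149.56])), ([219, 162, 12, 9, 87], array([224.68, 165.77])), ([232, 237, 16, 13, 95], array([238.84, 243.73])), ([360, 288, 50, 76, 1885], array([386.34, 324.99]))]
[[225.60998479 181.88017452]
 [224.39220879 165.02422507]]
```

View pics/a2.png

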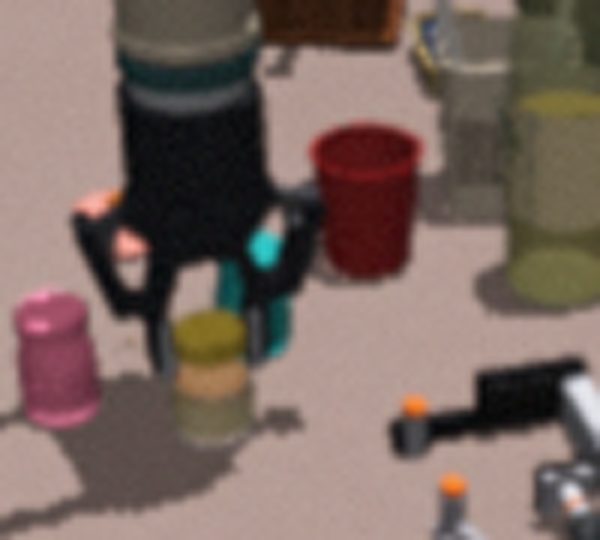

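The jar is held by its lid, lifted about 4 mm, with the weight showing on the wrist (-1.1 N). Its lid is at (212,335) in the crop. I'll move it in front of the entrance.

Request:
carry_out([
  [[-0.1,0.025,0],[0,0,0],0.4],
  [[-0.19,0.05,0],[0,0,0],0.4],
  [[-0.288,0.076,0],[0,0,0],0.4],
  [[-0.288,0.076,0],[0,0,0],0.4],
  [[-0.288,0.076,0],[0,0,0],0.4],
])

```text
time: 4.82
tool_pos: [0.4679, 0.0997, 0.042]
tool_rot: [-2.141, -2.298, 0.001]
force: [-0.1, 0.6, -1.5]
finger_gap: 0.48
gripper_force: 25.4
```

```bash
python3 -c "
from h import *
go(*C(-.14,.003),.042,1.643)
go(*C(0,.003),.042,1.643)
f=grab_frame('side')
p=C(-.14,.003)
print([x for x in blobs(f,(22,110,60),(32,255,255)) if 200<x[1][0]<300])
u=proj('side',[(*p,.004),(*p,.072),(*p,.062)]);print(u)
x,y=u[1].astype(int)
b=cv2.resize(f[y-50:y+40,x-40:x+80],None,fx=6,fy=6,interpolation=cv2.INTER_CUBIC);cv2.imwrite('pics/a3.png',b[:,:,::-1]);print(x,y)"
```

```text
shift [-0.0007  0.0018 -0.    ] turn [-0.0004 -0.0001 -0.0005] dist 0.001 t 4.825 [0.4679 0.0997 0.042 ] F [-0.1  0.6 -1.5]
shift [ 4.000e-04  4.685e-01 -5.000e-04] turn [-0.0004 -0.0001 -0.0005] dist 0.141 t 4.825 [0.4679 0.0997 0.042 ] F [-0.1  0.6 -1.5]
[([200, 80, 7, 3, 14], array([203.29,  80.64])), ([277, 125, 15, 5, 55], array([284.04, 126.85])), ([286, 149, 5, 4, 9], array([288.67, 150.44])), ([231, 175, 13, 10, 98], array([236.77, 179.29])), ([232, 237, 15, 13, 93], array([239.14, 243.71]))]
[[237.33103346 194.46323779]
 [236.4793444  177.08792106]
 [236.60828179 179.72506435]]
236 177
```

View pics/a3.png

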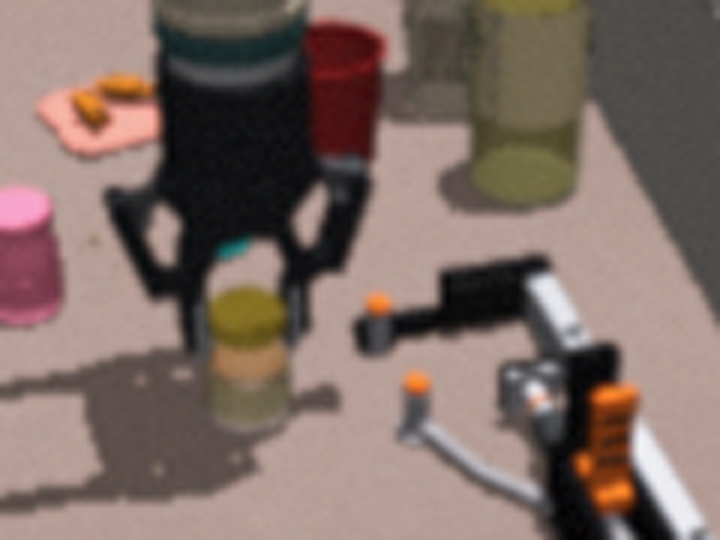

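The jar hangs upright in front of the gap: lid at (248,315), posts at (378,305) and (416,385). I'll move in to the entrance with a small +y trim and check.

Request:
carry_out([
  [[0.004,0.1,0],[0,0,0],0.4],
  [[0.004,0.18,0],[0,0,0],0.4],
  [[0.004,0.26,0],[0,0,0],0.4],
  [[0.004,0.26,0],[0,0,0],0.4],
  [[0.004,0.26,0],[0,0,0],0.4],
])

```text
time: 5.5
tool_pos: [0.5442, 0.1067, 0.0418]
tool_rot: [-2.139, -2.299, 0.003]
force: [0.3, -0.4, -1.7]
finger_gap: 0.483
gripper_force: 25.6
```

```bash
python3 -c "
from h import *
go(*C(0,.003),.042,1.643)
f=grab_frame('side');t=grab_frame('top')
b=cv2.resize(f[150:220,230:310],None,fx=7,fy=7,interpolation=cv2.INTER_CUBIC)
a=cv2.resize(t[140:210,200:250],None,fx=7,fy=7,interpolation=cv2.INTER_CUBIC)
cv2.imwrite('pics/a4.png',np.hstack([b,a])[:,:790,::-1])"
```

```text
shift [-0.0053  0.2132 -0.0012] turn [-0.0009 -0.     -0.    ] dist 0.064 t 5.5 [0.5442 0.1067 0.0418] F [ 0.3 -0.4 -1.7]
```

View pics/a4.png

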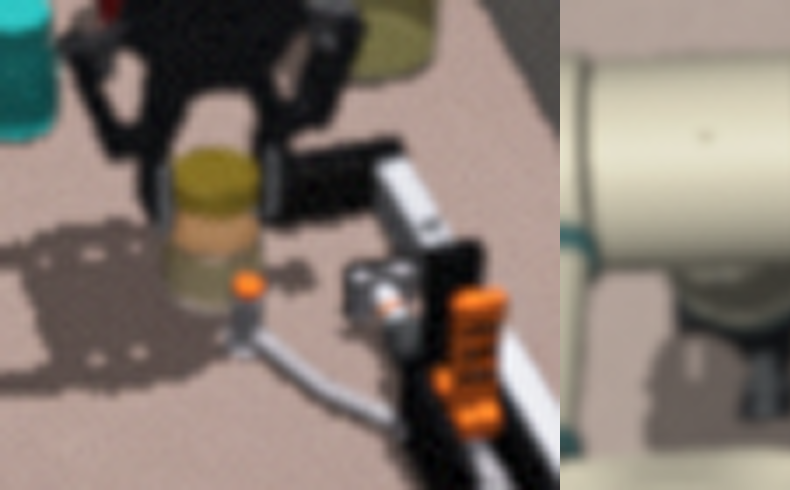

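The jar is upright with its lid at (215,180), between the posts (the near one at (248,285)), and there is no contact force. Next it goes into the throat and down.

Request:
carry_out([
  [[-0.002,0.1,0],[0,0,0],0.4],
  [[-0.002,0.21,0],[0,0,0],0.4],
  [[-0.002,0.21,0],[0,0,0],0.4],
  [[-0.002,0.21,0.006],[0,0,0],0.4],
  [[-0.002,0.21,0.012],[0,0,0],0.4],
  [[-0.002,0.21,0.014],[0,0,0],0.4],
  [[-0.002,0.21,0.014],[0,0,0],0.4],
])

```text
time: 6.48
tool_pos: [0.6081, 0.11, 0.0384]
tool_rot: [-2.141, -2.299, 0.001]
force: [-1.9, 0.1, 2.7]
finger_gap: 0.485
gripper_force: 26.2
```

```bash
python3 -c "
from h import *
go(*C(0,.003),.038,1.643)"
```

```text
shift [-0.0011 -0.0001  0.0012] turn [-0.0003  0.     -0.0003] dist 0.0 t 6.475 [0.6081 0.11   0.0384] F [-1.9  0.1  2.7]
```

Request:
carry_out([
  [[0,0,0],[0,0,0],0.7],
  [[0,0,0],[0,0,0],0.7],
  [[0,0,0],[0,0,0],0.7],
  [[0,0,-0.1],[0,0,0],0.7],
  [[0,0,-0.3],[0,0,0],0.75],
  [[0,0,-0.45],[0,0,0],0.85],
  [[0,0,-0.5],[0,0,0],0.85],
  [[0,0,-0.5],[0,0,0],0.85],
])

```text
time: 7.48
tool_pos: [0.6093, 0.1101, 0.1885]
tool_rot: [2.14, 2.298, 0.002]
force: [-0.3, 0.3, 0.4]
finger_gap: 0.849
gripper_force: 0.0
```

```bash
python3 -c "
from h import *
f=grab_frame('side')
a=cv2.resize(f[150:220,230:330],None,fx=7,fy=7,interpolation=cv2.INTER_CUBIC)
cv2.imwrite('pics/a5.png',a[:,:,::-1])
print([x for x in blobs(f,(20,110,60),(32,255,255)) if 200<x[1][0]<300])
p=C(0,.003);print(proj('side',[(*p,0),(*p,.0635),(*p,.068)]))
go(*C(0,-.133),.15,.073)
go(*C(0,-.133),.15,.073+np.pi)"
```

```text
[([200, 80, 7, 3, 14], array([203.29,  80.64])), ([243, 85, 6, 7, 15], array([245.67,  88.6 ])), ([212, 93, 4, 5, 9], array([213.78,  94.67])), ([277, 125, 15, 5, 54], array([283.98, 126.81])), ([286, 149, 5, 4, 11], array([288.64, 150.36])), ([273, 169, 13, 10, 102], array([279.33, 173.72])), ([232, 237, 17, 13, 169], array([239.79, 243.  ]))]
[[278.72928077 188.57209051]
 [279.37736747 172.63508157]
 [279.42478013 171.46433465]]
shift [-4.543e-01  1.000e-04  1.231e-01] turn [-4.000e-04  5.000e-04  4.994e-01] dist 0.141 t 7.525 [0.6084 0.11   0.1869] F [-0.2 -0.1 -0.6]
shift [-4.543e-01  1.000e-04  1.231e-01] turn [-5.000e-04 -4.000e-04 -5.006e-01] dist 0.141 t 7.525 [0.6084 0.11   0.1869] F [-0.2 -0.1 -0.6]
```

View pics/a5.png

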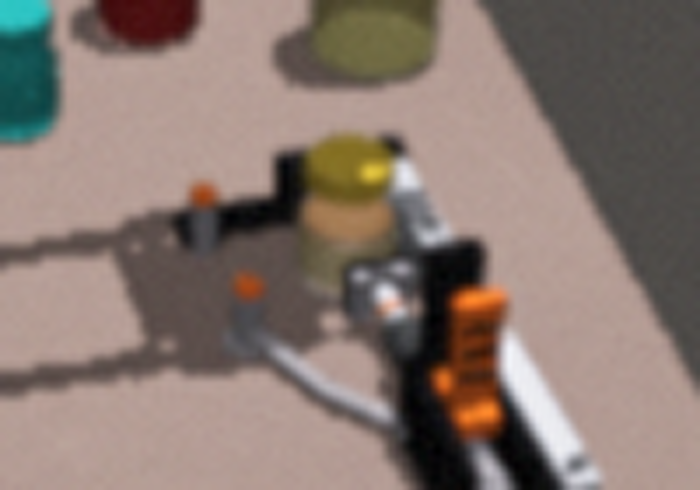

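The jar stands upright in the throat, lid at (348,168), pad behind it at (365,290). Now to above grip_centre with a 90° turn.

Request:
carry_out([
  [[-0.45,0,0.1],[0,0,0.499],0.8],
  [[-0.45,0,0.1],[0,0,0.499],0.8],
  [[-0.45,0,0.1],[0,0,0.499],0.8],
  [[-0.45,0,0.1],[0,0,0.499],0.8],
  [[-0.45,0,0.1],[0,0,0.499],0.8],
  [[-0.45,0,0.1],[0,0,0.499],0.8],
  [[-0.45,0,0.1],[0,0,0.499],0.8],
  [[-0.45,0,0.1],[0,0,0.499],0.8],
  [[-0.45,0,0.1],[0,0,0.499],0.8],
  [[-0.45,0,0.1],[0,0,0.499],0.8],
])

```text
time: 8.78
tool_pos: [0.6173, -0.0244, 0.1555]
tool_rot: [-3.139, -0.118, 0.007]
force: [1.0, -0.1, -0.2]
finger_gap: 0.799
gripper_force: 0.0
```

```bash
python3 -c "
from h import *
go(*C(0,-.133),.068,.073)
f=grab_frame('side')
a=cv2.resize(f[140:225,245:345],None,fx=7,fy=7,interpolation=cv2.INTER_CUBIC)
cv2.imwrite('pics/a6.png',a[:,:,::-1])"
```

```text
shift [0.0034 0.0055 0.2916] turn [-0.0003  0.0015  0.0007] dist 0.088 t 8.775 [ 0.6173 -0.0244  0.1555] F [ 1.  -0.1 -0.2]
```

View pics/a6.png

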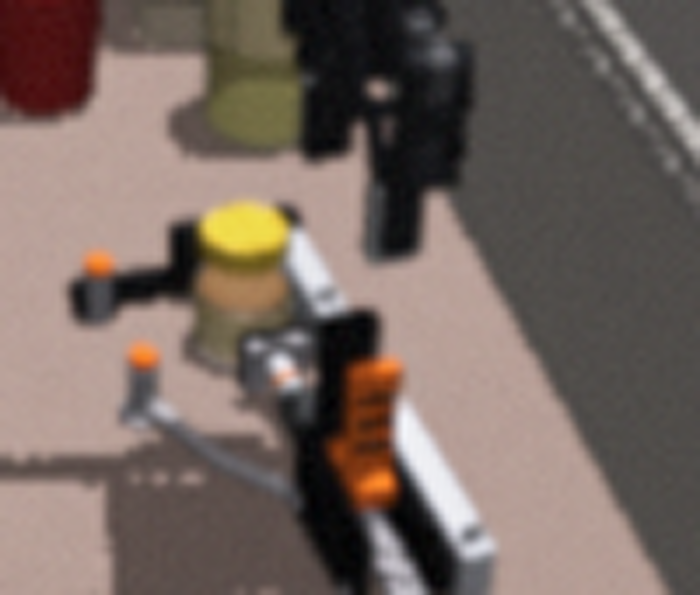

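Fingers hang over the grip and trigger (near finger at (395,240), trigger top at (375,370)). Descend astride both.

Request:
carry_out([
  [[0.003,0.005,0.1],[0,0,0],0.82],
  [[0.003,0.005,0.2],[0,0,0],0.82],
  [[0.003,0.005,0.29],[0,0,0],0.82],
  [[0.003,0.005,0.29],[0,0,0],0.82],
  [[0.003,0.005,0.29],[0,0,0],0.82],
])

```text
time: 9.45
tool_pos: [0.6201, -0.0261, 0.0715]
tool_rot: [3.139, 0.117, 0.001]
force: [0.4, -0.5, 0.5]
finger_gap: 0.822
gripper_force: 0.0
```

```bash
cat >> h.py <<'E'
def look():
    f=grab_frame('side');print(telemetry.sense()['time'])
    # orange ring/pad area profile along clamp y at stem height
    for x in blobs(f,(3,70,90),(18,255,255),1):
        if 255<x[1][0]<310 and 165<x[1][1]<215: print(x)
    return f
E
python3 -c "
from h import *
go(*C(0,-.133),.068,.073)
f=look();np.save('s1.npy',f)
for r in(0,.008,.02,.03,.04,.053):
    X=[(*C(0,-.045+r),z) for z in(.008,.023,.038)];print(r,proj('side',X).round(1).tolist())
s=np.load('side0.npy')
for k in (s,f):
    print([x for x in blobs(k,(20,110,60),(32,255,255)) if 250<x[1][0]<300])"
```

```text
shift [-0.007  -0.0011  0.0116] turn [ 0.0001 -0.0002  0.0006] dist 0.004 t 9.45 [ 0.6201 -0.0261  0.0715] F [ 0.4 -0.5  0.5]
9.5
([274, 169, 2, 2, 2], array([274.5, 169.5]))
([278, 168, 4, 1, 4], array([279.5, 168. ]))
([256, 175, 6, 5, 22], array([258.73, 177.18]))
([273, 178, 13, 8, 86], array([279.06, 181.55]))
([263, 188, 5, 5, 21], array([265.05, 190.19]))
([278, 190, 1, 1, 1], array([278., 190.]))
([284, 193, 3, 2, 4], array([285. , 193.5]))
([292, 193, 10, 20, 78], array([296.55, 205.42]))
0 [[283.4, 195.2], [283.6, 191.5], [283.8, 187.6]]
0.008 [[282.6, 193.7], [282.8, 190.0], [283.0, 186.2]]
0.02 [[281.5, 191.6], [281.7, 187.8], [281.8, 184.0]]
0.03 [[280.5, 189.8], [280.7, 186.1], [280.8, 182.3]]
0.04 [[279.6, 188.0], [279.7, 184.3], [279.9, 180.5]]
0.053 [[278.3, 185.8], [278.5, 182.1], [278.6, 178.3]]
[([250, 85, 2, 4, 4], array([250.5,  86.5])), ([277, 125, 15, 5, 52], array([284.02, 126.83])), ([287, 148, 4, 4, 9], array([288.67, 149.78]))]
[([277, 125, 9, 5, 33], array([281.48, 126.67])), ([273, 169, 14, 10, 111], array([279.49, 173.47]))]
```

Request:
carry_out([
  [[-0.007,-0.001,0.01],[0,0,0],0.82],
  [[-0.007,-0.001,0.01],[0,0,0],0.5],
  [[-0.007,-0.001,0.01],[0,0,0],0.4],
  [[-0.007,-0.001,0.01],[0,0,0],0.28],
  [[-0.007,-0.001,0.01],[0,0,0],0.28],
  [[-0.007,-0.001,0.01],[0,0,0],0.28],
  [[-0.007,-0.001,0.01],[0,0,0],0.28],
], newtons=35)

```text
time: 10.38
tool_pos: [0.6186, -0.0277, 0.0709]
tool_rot: [3.136, 0.118, 0.006]
force: [-2.2, -3.5, 10.3]
finger_gap: 0.297
gripper_force: 37.1
```

```bash
python3 -c "
from h import *
go(*C(0,-.133),.068,.073)
f=look();np.save('s2.npy',f)"
```

```text
shift [-0.0017 -0.006   0.0096] turn [ 0.0012 -0.0011  0.0007] dist 0.003 t 10.375 [ 0.6186 -0.0277  0.0709] F [-2.2 -3.5 10.3]
10.425
([278, 168, 4, 1, 4], array([279.5, 168. ]))
([256, 175, 6, 5, 21], array([258.62, 177.24]))
([273, 178, 14, 8, 79], array([278.92, 181.2 ]))
([273, 186, 1, 1, 1], array([273., 186.]))
([263, 188, 5, 5, 21], array([265.05, 190.19]))
([283, 191, 1, 1, 1], array([283., 191.]))
([285, 190, 1, 1, 1], array([285., 190.]))
([292, 201, 8, 9, 51], array([295.71, 204.76]))
```

Request:
carry_out([
  [[0,0,0],[0,0,0],0.65],
  [[0,0,0],[0,0,0],0.65],
  [[0,0,0],[0,0,0],0.65],
  [[0,0,0],[0,0,0],0.65],
  [[0,0,0],[0,0,0],0.28],
  [[0,0,0],[0,0,0],0.28],
  [[0,0,0],[0,0,0],0.28],
  [[0,0,0],[0,0,0],0.28],
  [[0,0,0],[0,0,0],0.28],
])

```text
time: 11.55
tool_pos: [0.6185, -0.0277, 0.0701]
tool_rot: [3.136, 0.118, 0.004]
force: [-1.2, -6.4, 10.6]
finger_gap: 0.297
gripper_force: 37.3
```

```bash
cat >> h.py <<'E'
def patch(a,b,x0,x1,y0,y1,k=8): # sub-pixel shift of patch a in b
    A=cv2.resize(a[y0:y1,x0:x1],None,fx=k,fy=k,interpolation=cv2.INTER_CUBIC)
    B=cv2.resize(b[y0-9:y1+3,x0-5:x1+3],None,fx=k,fy=k,interpolation=cv2.INTER_CUBIC)
    m=cv2.matchTemplate(B,A,cv2.TM_CCOEFF_NORMED);_,v,_,l=cv2.minMaxLoc(m);return round(v,3),l[0]/k-5,l[1]/k-9
E
python3 -c "
from h import *
go(*C(0,-.133),.068,.073)
f=look();np.save('s3.npy',f)
a=np.load('s1.npy');b=np.load('s2.npy')
for k in(b,f):print('pad',patch(a,k,278,291,185,199),'lid',patch(a,k,272,288,168,178))
print(patch(b,f,278,291,183,195))"
```

```text
shift [-0.0014 -0.006   0.007 ] turn [ 0.0012 -0.0008  0.0007] dist 0.003 t 11.55 [ 0.6185 -0.0277  0.0701] F [-1.2 -6.4 10.6]
11.6
([275, 167, 1, 1, 1], array([275., 167.]))
([278, 166, 1, 1, 1], array([278., 166.]))
([282, 167, 1, 1, 1], array([282., 167.]))
([272, 168, 2, 2, 2], array([272.5, 168.5]))
([285, 169, 1, 1, 1], array([285., 169.]))
([256, 175, 6, 5, 21], array([258.62, 177.24]))
([272, 176, 13, 8, 75], array([277.93, 179.25]))
([272, 186, 1, 1, 1], array([272., 186.]))
([274, 187, 1, 1, 1], array([274., 187.]))
([263, 188, 5, 5, 21], array([265.05, 190.19]))
([282, 189, 1, 1, 1], array([282., 189.]))
([292, 200, 8, 10, 57], array([295.65, 204.6 ]))
pad (0.844, -1.375, -2.0) lid (0.977, 0.0, 0.125)
pad (0.781, -2.5, -4.25) lid (0.921, -0.875, -1.75)
(0.943, -1.125, -2.125)
```

Request:
carry_out([
  [[0,0,0],[0,0,0],0.65],
  [[0,0,0],[0,0,0],0.65],
  [[0,0,0],[0,0,0],0.65],
  [[0,0,0],[0,0,0],0.65],
  [[0,0,0],[0,0,0],0.28],
  [[0,0,0],[0,0,0],0.28],
  [[0,0,0],[0,0,0],0.28],
  [[0,0,0],[0,0,0],0.28],
  [[0,0,0],[0,0,0],0.28],
])

```text
time: 12.72
tool_pos: [0.6181, -0.0277, 0.0701]
tool_rot: [3.136, 0.118, 0.003]
force: [-1.9, -6.0, 8.9]
finger_gap: 0.295
gripper_force: 37.0
```

```bash
python3 -c "
from h import *
go(*C(0,-.133),.068,.073)
f=look();np.save('s4.npy',f)
a=np.load('s1.npy');b=np.load('s2.npy');c=np.load('s3.npy')
print('lid from start',patch(a,f,272,288,168,178),'lid last',patch(c,f,270,287,166,176))
print('pad+cup last',patch(c,f,277,289,181,192))
# rectified colour profile along the stem, top of stem z~.03, per 1 mm, for each frame
ys=np.arange(-.075,.0,.0015)
for k in(a,b,c,f):
    uv=proj('side',[(*C(-.004,y),.029) for y in ys]).astype(np.float32)
    v=cv2.remap(k,uv[:,0].reshape(1,-1),uv[:,1].reshape(1,-1),cv2.INTER_LINEAR)[0].astype(int)
    print('R-B',(v[:,0]-v[:,2]).tolist());print('lum',(v.mean(1)).astype(int).tolist())
"
```

```text
shift [ 0.0002 -0.0059  0.0069] turn [ 0.0012 -0.0005  0.0007] dist 0.003 t 12.725 [ 0.6181 -0.0277  0.0701] F [-1.9 -6.   8.9]
12.775
([275, 166, 1, 1, 1], array([275., 166.]))
([281, 166, 1, 1, 1], array([281., 166.]))
([283, 167, 3, 3, 3], array([284., 168.]))
([256, 175, 6, 5, 22], array([258.73, 177.18]))
([271, 175, 14, 8, 75], array([277.52, 178.35]))
([281, 187, 4, 3, 9], array([282.44, 187.89]))
([263, 188, 5, 5, 21], array([265.05, 190.19]))
([292, 200, 8, 10, 55], array([295.67, 204.47]))
lid from start (0.893, -1.125, -2.5) lid last (0.977, -0.375, -0.625)
pad+cup last (0.919, -0.5, -1.125)
R-B [-2, 2, 6, 14, 28, 40, 52, 53, 49, 43, 34, 21, 10, 1, -3, -5, -6, -6, -5, -4, -4, -3, -3, -4, -4, -4, -4, -4, -3, 2, 7, 12, 17, 23, 28, 34, 36, 38, 39, 41, 45, 50, 53, 57, 62, 65, 70, 74, 77, 78]
lum [61, 76, 88, 101, 111, 120, 127, 136, 146, 157, 167, 172, 175, 176, 170, 161, 153, 143, 128, 116, 108, 107, 114, 124, 138, 133, 123, 113, 105, 95, 84, 73, 69, 76, 83, 92, 98, 106, 112, 118, 119, 120, 121, 121, 123, 123, 124, 124, 125, 125]
R-B [-3, -3, -3, -3, -3, -4, -3, -3, -4, -4, -
[... 542 characters left out ...]
, -4, -4, -3, -3, -3, 0, 5, 10, 17, 28, 40]
lum [43, 44, 44, 45, 47, 51, 54, 57, 61, 65, 68, 67, 66, 67, 73, 84, 95, 107, 120, 130, 140, 144, 147, 149, 151, 154, 162, 168, 173, 173, 175, 171, 160, 144, 127, 111, 105, 100, 99, 100, 105, 109, 112, 111, 100, 91, 83, 80, 85, 91]
R-B [-4, -5, -6, -6, -6, -5, -4, -3, -3, -4, -4, -4, -5, -5, -5, -5, -4, -4, -4, -4, -4, 0, 9, 18, 28, 41, 53, 64, 69, 59, 48, 35, 23, 14, 6, -1, -4, -5, -3, -3, -3, -2, -3, -3, -4, -3, -3, -1, 2, 6]
lum [154, 149, 143, 134, 115, 97, 84, 76, 71, 68, 69, 69, 69, 69, 69, 69, 69, 70, 68, 67, 66, 67, 71, 76, 81, 92, 106, 119, 130, 144, 159, 167, 170, 168, 164, 161, 148, 132, 118, 106, 101, 96, 93, 91, 94, 97, 99, 97, 89, 83]
```

Ring tracking shows the pad advanced 14.7, 11.6 and then 5.7 mm, so the jar is against the jaw and the pad is pushed in about 7 mm. One more tooth (6 mm) is wanted, so I'll do a half release and a full squeeze.

Request:
carry_out([
  [[0,0,0],[0,0,0],0.4],
  [[0,0,0],[0,0,0],0.48],
  [[0,0,0],[0,0,0],0.53],
  [[0,0,0],[0,0,0],0.53],
  [[0,0,0],[0,0,0],0.53],
  [[0,0,0],[0,0,0],0.28],
  [[0,0,0],[0,0,0],0.28],
  [[0,0,0],[0,0,0],0.28],
  [[0,0,0],[0,0,0],0.28],
  [[0,0,0],[0,0,0],0.28],
])

```text
time: 14.02
tool_pos: [0.6179, -0.0277, 0.0696]
tool_rot: [3.136, 0.118, 0.002]
force: [-1.0, -8.5, 8.4]
finger_gap: 0.297
gripper_force: 37.1
```

```bash
cat > prof.py <<'E'
from h import *
f=look();ys=np.arange(-.075,.0,.0015)
np.save('s5.npy',f);c=np.load('s4.npy')
for k in(c,f):
    uv=proj('side',[(*C(-.004,y),.029) for y in ys]).astype(np.float32)
    v=cv2.remap(k,uv[:,0].reshape(1,-1),uv[:,1].reshape(1,-1),cv2.INTER_LINEAR)[0].astype(int)
    print('R-B',(v[:,0]-v[:,2])[:44].tolist());print('lum',(v.mean(1)).astype(int)[:44].tolist())
print('lid',patch(c,f,270,287,165,175))
go(*C(0,-.133),.068,.073)
E
python3 prof.py
```

```text
14.075
([275, 166, 1, 1, 1], array([275., 166.]))
([281, 166, 1, 1, 1], array([281., 166.]))
([284, 168, 2, 2, 2], array([284.5, 168.5]))
([271, 171, 1, 1, 1], array([271., 171.]))
([256, 175, 6, 5, 22], array([258.73, 177.18]))
([271, 175, 14, 8, 74], array([277.47, 178.39]))
([271, 184, 1, 1, 1], array([271., 184.]))
([275, 187, 1, 1, 1], array([275., 187.]))
([263, 188, 5, 5, 22], array([264.95, 190.27]))
([292, 200, 8, 10, 55], array([295.67, 204.47]))
R-B [-4, -5, -6, -6, -6, -5, -4, -3, -3, -4, -4, -4, -5, -5, -5, -5, -4, -4, -4, -4, -4, 0, 9, 18, 28, 41, 53, 64, 69, 59, 48, 35, 23, 14, 6, -1, -4, -5, -3, -3, -3, -2, -3, -3]
lum [154, 149, 143, 134, 115, 97, 84, 76, 71, 68, 69, 69, 69, 69, 69, 69, 69, 70, 68, 67, 66, 67, 71, 76, 81, 92, 106, 119, 130, 144, 159, 167, 170, 168, 164, 161, 148, 132, 118, 106, 101, 96, 93, 91]
R-B [-5, -5, -6, -6, -6, -6, -6, -6, -6, -4, -4, -4, -4, -4, -5, -5, -5, -4, -3, -3, -3, -4, -4, -4, -3, -4, -3, -3, -3, -6, -7, -8, -8, -7, -7, -6, -6, -6, -5, -4, -3, -3, -3, -4]
lum [161, 168, 174, 178, 175, 168, 160, 140, 118, 99, 85, 78, 72, 68, 68, 69, 71, 72, 71, 70, 69, 68, 68, 67, 67, 72, 79, 87, 96, 117, 137, 150, 157, 160, 160, 160, 149, 132, 118, 106, 104, 105, 107, 109]
lid (0.998, 0.0, 0.0)
shift [ 0.0006 -0.006   0.0053] turn [ 0.0012 -0.0004  0.0007] dist 0.002 t 14.075 [ 0.618  -0.0278  0.0696] F [-0.8 -8.3  8. ]
```

The rear edge of the cup moved 6.1 mm and the orange ring has just entered the cup, so the push is about 14 mm. The jar did not move, and the trigger is held fully squeezed.

```bash
python3 -c "
from plant import manip
print(manip.close_job())"
```

```text
the job is handed in; nothing more can be done
None
```

The honey jar stands in the throat, pinched between the jaw and the pad, which I estimate is pushed in about 14 mm; I handed the job in with the trigger held fully squeezed.

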